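# Dry a washed viscometer ball under the bench gas nozzle

## Robot

A 6-joint arm with a two-finger parallel gripper is mounted at the origin on a cart in front of the work surface, level with it; the furniture and walls round the work are solid. World frame = base frame: x ahead of the robot, y to its left, z up, the work surface at z = 0. Lengths are in m, angles in rad, forces in N, time in s.
With the tool pointing down it reaches from about 0.35 to 0.725 m from the base axis. Payload 4.3 kg.
Tool frame: the origin (TCP) lies midway between the tips of the shut fingers; the grasp point (between the pads) lies 19 mm behind it; z points along the fingers, y is the direction in which the jaws open and shut (so a half turn about z gives the same grasp; the last joint's range is limited). The gripper opens to 85 mm and grips with 20 to 120 N. Pads are 22 mm wide; open, the fingers measure 114 mm over their backs; the gripper's body (76 mm by 85 mm) begins 54 mm behind the grasp point. The pads swing forward as they close: fully open they stand 13 mm farther back than shut.
Start: joints at [1.031, 0.377, 0.081, 1.274, 0, 1.46], TCP at [0.24, 0.523, 0.231] pointing down, gripper open.
Joint ranges: [-2.72, 2.72], [-0.84, 1.66], [-1.02, 1.22], [-1.77, 2.12], [-1.37, 1.28], [-3.14, 3.14]. Speed limits (rad/s): [2.57, 2.57, 3.14, 3.14, 3.14, 3.14].

## Interface

Orientations are given as a unit quaternion [x, y, z, w].
In Python, from cell import robot gives the robot as it stands. The module is installed in compiled form; this text tells all that it offers.
- The arm moves only by the shell command python3 -m creep 'ROWS' [FORCE]. ROWS is JSON, a list that holds one entry, the list of rows, each a list of 5 numbers: the shift along the tool's x, y, z in m, then the turn about the tool's z in rad, then the finger opening in m, from 0 to 0.0854. In form: [[[tx, ty, tz, roll, grip], ...]]. A call has 1 to 8 rows; each row shifts and turns the commanded pose from where the row before left it, along the tool's axes as they then stand; what a row does not reach is not made up. A row lasts 1/10 s, in which the tool goes at most 50 mm and 8.59 degrees, less where a joint would pass 70% of its speed; a pose out of reach is approached as far as the arm can. A call is refused whole if a number of a shift passes 0.05 or a number of a turn 0.15, either way. A call with a gripper value outside its range is refused whole. The fingers move at their own pace and stop on an object; FORCE is the grip in N (left out, the last holds). Time passes only in rows, so rows that do not move let the fingers close. It gives the time, the measured TCP pose, the force and the opening at its end, in the units of the state.
- robot.observe(): the state, without advancing time (a new reading comes with each control period).
- robot.camera(name): name is "side" or "top"; returns a dict with "pixels" (400x640x3 uint8, red, green, blue), "K" (3x3 intrinsics, pixels), "rvec" (rotation vector, rad) and "tvec" (3), from world to camera coordinates, as OpenCV has them. Camera axes: x right, y down, z forward; pixel columns grow to the right and rows downward; lengths in m; the calibration is good to about 2 mm. A picture is of the moment at which its call begins. There is no depth.
- robot.job_done(): hands the job in, once; it reports no verdict.
Trained networks look in the newest picture that a camera, given by its name, has taken for a name from the list of things; names that differ only in an ending like _2 or _b are one class to them, and where a whole thing is asked for, a point or a joint stands for the part that bears it (a point fixed in the world has none). Each returns a list of dicts, best first, with "conf" (0 to 1); they miss things now and then, are a little off and sometimes report something else, mostly with a low value. They report only what shows in the picture. A call takes as long as a camera call.
- robot.recognise(camera, query): "at" ([column, row] in pixels, amid what is visible of it).
- robot.outline_of(camera, query): "pixels" (400x640 bool, what is visible of it) and "at" ([column, row] in pixels, amid what is visible of it).
- robot.landmark_of(camera, query): "at" ([column, row] in pixels: a listed point, or the origin of a listed thing).
The state is a dict: "time_s": time; "joint_pos": joint angles; "dq": joint speeds; "effort": joint torques, N m; "position": TCP position; "ee_rot": TCP orientation; "wrist_force": force on the tool from outside, world axes, zero at the start; "ft_torque": the same for the moment, N m; "opening": opening from 0.0 (shut) to 1.0 (fully open).
Only numpy, scipy, OpenCV 4.12 (cv2) and the standard library are available. Lean on these libraries where they do the work, as an engineer would, in place of code of your own. Each camera call takes 0.05 s, during which the arm holds its last target.

## Task

A washed steel viscometer ball is to be dried in the gas stream: first turn the lever of the gas valve to half open (45 degrees, midway between closed, across the pipe, and fully open, along the pipe) and leave it there. Then take the ball tray by its handle and carry it over with the ball staying in its shallow pocket, not knocking it against nozzle or pipework and leaving the other things on the bench where they stand. Finish while still holding the tray in the air, still and level, the ball straight below the tip of the swan-neck nozzle with about 3 cm of free air between them; nothing is put down or let go.

Things in the scene. Friction and masses are not known exactly. Their poses are not given: they have to be found in the camera images.
- gas_outlet: fixed gas outlet, steel and brass; origin at the foot of its upright 13 mm riser (foot 54 mm across), x away from the robot, z up. Its swan neck (top 280 mm up) arches to -x to the nozzle, tip at [-75, 0, 190] mm. A 13 mm pipe 50 mm above the bench runs from the riser along -y to an elbow at [0, -200], then along -x through the valve at [-120, -200] to [-182, -200] mm and down into the bench
- nozzle_tip (a point): the open lower tip of the nozzle (fixed, on the nozzle's axis, 190 mm above the bench; nozzle at most 20 mm across, tip 6 mm). Axes as those of the gas outlet, z up
- valve_axis (a point): point on the vertical turning axis of the valve lever, at the lever's mid-height (100 mm above the bench). Below the lever lies a round scale plate 72 mm across, its top 76 mm above the bench, with long marks at closed, half open and fully open and short marks every 15 degrees; valve body and nuts below it are up to 30 mm across
- valve_lever (a joint): angle of the valve lever, rad: 0 closed (lever across the pipe, along the gas outlet's +y), 1.571 fully open (along the pipe, towards the gas outlet's -x); half open is 0.785. Grows counter-clockwise seen from above. Turning friction about 0.12 N m; it stays where it is left
- lever_grip (a point): middle of the black grip of the valve lever, 63 mm from the turning axis, 100 mm above the bench; moves with the lever. The grip is a bar 52 mm long (from 37 to 89 mm from the axis), 13 mm wide and 16 mm high; the point's own y axis points along the lever outwards, z up
- tray_handle (a point): grip point of the loose ball tray: on the middle line of its black straight level handle, 32 mm above the tray's underside, 105 mm from the pocket's centre. The handle is 14 mm wide, 14 mm high and 84 mm long (68 to 152 mm from the pocket's centre); the point's x axis points along it to the pocket, z up. Tray and ball together weigh about 0.18 kg
- ball_tray: loose aluminium ball tray, 76 mm (along x) by 72 mm plus a handle to -x; origin on its underside below the pocket's centre, x from handle to pocket, z up. Floor 8 mm above the underside, lip 13 mm high round the edge; in the middle one round pocket 21 mm across, only 3 mm deep. The ball rolls out if the tray tips beyond about 40 degrees or is started, swung or stopped hard
- pocket_seat (a point): centre of the ball when it lies in the middle of the pocket, 17.5 mm above the underside of the tray; moves with the tray
- ball_center (a point): centre of the loose steel ball, 25 mm in diameter, 64 g, which lies in the pocket of the tray with 2 to 3 mm of play to every side
- beaker: bystander: empty glass beaker, 57 mm across, 70 mm high; origin under its centre
- timer: bystander: white lab timer lying flat, 62 x 62 x 18 mm; origin under its centre
- dish: bystander: lower of two stacked closed petri dishes, 91 mm across, each 15 mm high; origin under its centre
- stock_bottle: bystander: screw bottle, 64 mm across, 159 mm high; origin under its centre
- rack: bystander, fixed: wire tube rack, 82 x 154 mm (along its y), 65 mm high, with three capped tubes whose tops are 120 mm above the bench; origin under its centre
- gel_imager: bystander, fixed behind the way from tray to nozzle: bench imager, 405 mm deep (x), 350 mm wide (y); origin under its centre, front 200 mm towards the robot from it. Its base is 110 mm high; on its left half a tower 455 mm high (from -155 to 76 mm in x, -20 to 148 mm in y). Keep arm, hand and tray in front of it

How it is judged:
By the outcome, as a careful person would: the job done as asked, in the order asked, and still so for the second after the job is handed in, while the arm keeps its last pose, push and grip.
It also fails if it takes over 72 s, if anything falls off the work surface, if the arm or the gripper's body presses on something with over 40 N, if the wrist force passes 120 N, or if a joint passes its speed limit or range.

## Working session

There is one attempt and no reset: what is moved stays moved. The work goes in short steps, Python scripts to look and compute and a shell command to move; the robot and the scene stay as the last step left them, time stands still between calls to the robot, and variables do not carry over. Pictures are saved under pics/ and viewed, and the job is handed in when it is done.

```bash
mkdir -p pics; ls; cat > h.py <<'E'
from cell import robot
import numpy as np, cv2, json
def shot(n,f):
    c=robot.camera(n); cv2.imwrite('pics/'+f,cv2.cvtColor(c['pixels'],cv2.COLOR_RGB2BGR)); return c
def P(c):
    R=cv2.Rodrigues(np.array(c['rvec'],float))[0]; t=np.array(c['tvec'],float).reshape(3); return np.array(c['K'],float),R,t
def ray(c,uv):
    K,R,t=P(c); d=R.T@np.linalg.solve(K,[uv[0],uv[1],1.]); return -R.T@t,d
def atz(c,uv,z):
    o,d=ray(c,uv); return o+d*(z-o[2])/d[2]
def tri(c1,u1,c2,u2):
    o1,d1=ray(c1,u1);o2,d2=ray(c2,u2)
    s=np.linalg.lstsq(np.array([d1,-d2]).T,o2-o1,rcond=None)[0]
    a=o1+s[0]*d1;b=o2+s[1]*d2
    return (a+b)/2,np.linalg.norm(a-b)
def proj(c,p):
    K,R,t=P(c); q=K@(R@np.array(p)+t); return q[:2]/q[2]
E
python3 - <<'E'
from h import *
np.set_printoptions(precision=4,suppress=True)
a=shot('side','s0.png');b=shot('top','t0.png')
print(robot.observe())
for n,c in(('side',a),('top',b)):
    K,R,t=P(c);print(n,-R.T@t,R[2],K[0,0])
    for q in ['gas_outlet','nozzle_tip','valve_axis','lever_grip','tray_handle','ball_tray','pocket_seat','ball_center','beaker','timer','dish','stock_bottle','rack','gel_imager']:
        print(q,[(np.round(x['at'],1).tolist(),round(x['conf'],2)) for x in robot.landmark_of(n,q)[:2]])
E
```

```text
pics
{'time_s': 0.1, 'joint_pos': array([1.0307, 0.378 , 0.0798, 1.2744, 0.    , 1.4604]), 'dq': array([-0.001 , -0.0012,  0.0025, -0.0008, -0.0003, -0.0007]), 'effort': array([ -0.0002, -46.4695,  27.0583,   0.012 ,  -0.0002,  -0.    ]), 'position': array([0.2393, 0.5222, 0.2305]), 'ee_rot': array([ 0.2132,  0.977 , -0.0008, -0.0003]), 'wrist_force': array([ 0.5375,  0.1425, -0.2499]), 'ft_torque': array([-0.0221, -0.0162, -0.0008]), 'opening': 1.0001659340990585}
side [-0.8814 -0.3581  1.1321] [ 0.8015  0.2039 -0.5622] 469.3219318629319
gas_outlet [([364.2, 220.7], 0.68)]
nozzle_tip []
valve_axis [([420.0, 221.7], 0.78)]
lever_grip [([397.7, 222.7], 0.53)]
tray_handle [([241.3, 242.6], 0.8), ([360.6, 267.1], 0.64)]
ball_tray [([235.7, 232.8], 0.81)]
pocket_seat [([241.2, 230.0], 0.52)]
ball_center [([416.7, 222.2], 0.56), ([235.0, 228.5], 0.54)]
beaker [([237.6, 226.4], 0.27)]
timer [([359.9, 266.4], 0.65), ([298.8, 239.5], 0.47)]
dish [([238.0, 225.2], 0.71), ([218.0, 208.2], 0.49)]
stock_bottle [([445.6, 242.2], 0.84), ([365.8, 189.9], 0.42)]
rack [([298.9, 237.5], 0.78)]
gel_imager [([233.9, 238.0], 0.28)]
top [ 0.2931 -0.0248  1.5118] [ 0.1628  0.0234 -0.9864] 447.73667298091493
gas_outlet [([362.2, 169.2], 0.73)]
nozzle_tip [([368.7, 177.4], 0.72), ([221.5, 227.9], 0.22)]
valve_axis [([429.9, 195.2], 0.91)]
lever_grip [([410.4, 200.5], 0.56)]
tray_handle [([372.9, 253.5], 0.74), ([224.6, 226.7], 0.45)]
ball_tray [([225.3, 227.7], 0.64)]
pocket_seat [([221.4, 225.9], 0.93)]
ball_center [([221.2, 228.5], 0.37)]
beaker [([327.9, 238.8], 0.67)]
timer [([371.4, 253.0], 0.76)]
dish [([181.7, 185.7], 0.56), ([456.4, 189.3], 0.42)]
stock_bottle [([456.3, 191.3], 0.64), ([372.7, 250.7], 0.34)]
rack [([293.5, 221.3], 0.69), ([373.1, 254.2], 0.46)]
gel_imager []
```

View pics/s0.png

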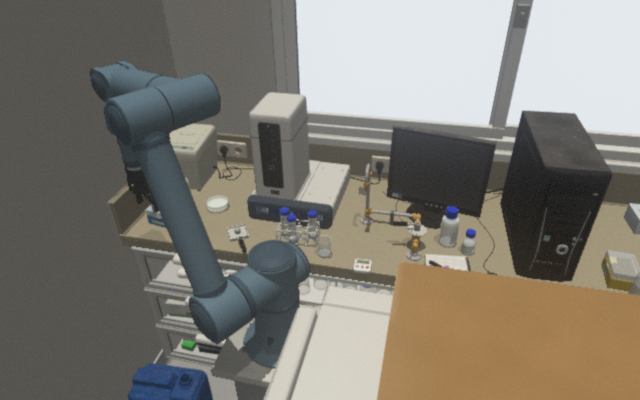

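View pics/t0.png

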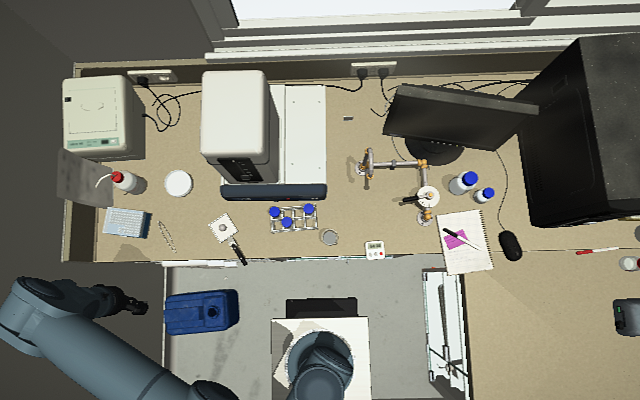

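The tray is at about (222,228) in the top view with its handle toward (240,256). The gas outlet is at about (365,167), and the valve at about (428,196) with its black lever toward (408,200). I'll zoom in and compute positions.

```bash
cat > m.py <<'E'
from h import *
np.set_printoptions(precision=4,suppress=True)
a=cv2.imread('pics/s0.png');b=cv2.imread('pics/t0.png')
z=lambda i,x0,y0,w,h,s:cv2.resize(i[y0:y0+h,x0:x0+w],None,fx=s,fy=s,interpolation=cv2.INTER_CUBIC)
cv2.imwrite('pics/t_gas.png',z(b,340,135,120,100,6))
cv2.imwrite('pics/t_tray.png',z(b,190,195,80,80,7))
cv2.imwrite('pics/s_gas.png',z(a,340,150,120,120,5))
cv2.imwrite('pics/s_tray.png',z(a,205,190,80,80,7))
s=robot.camera('side');t=robot.camera('top')
import pickle;pickle.dump((s,t),open('c.pkl','wb'))
print('valve axis top z.1',atz(t,[429.9,195.2],.1),'side',atz(s,[420,221.7],.1),tri(s,[420,221.7],t,[429.9,195.2]))
print('grip',atz(t,[410.4,200.5],.1),atz(s,[397.7,222.7],.1))
print('noz',atz(t,[368.7,177.4],.19))
print('gas',atz(t,[362.2,169.2],0),atz(s,[364.2,220.7],0))
print('seat',atz(t,[221.4,225.9],.0175),atz(s,[241.2,230],.0175),atz(s,[235,228.5],.0175))
print('tray',atz(t,[225.3,227.7],0),atz(s,[235.7,232.8],0))
print('beaker',atz(t,[327.9,238.8],0),'timer',atz(t,[371.4,253],0),'dish',atz(t,[178,183],.02),'rack',atz(t,[293.5,221.3],0), 'bottle',atz(t,[463,182],.159))
print('imager front',atz(t,[222,198],.11),atz(t,[326,196],.11))
E
python3 m.py
```

```text
valve axis top z.1 [ 0.529  -0.3661  0.1   ] side [ 0.5478 -0.3748  0.1   ] (array([ 0.5283, -0.3691,  0.1119]), np.float64(0.011539637268943435))
grip [ 0.5138 -0.3035  0.1   ] [ 0.5245 -0.2957  0.1   ]
noz [ 0.5737 -0.1654  0.19  ]
gas [ 0.6437 -0.1646  0.    ] [ 0.6459 -0.1562  0.    ]
seat [0.4591 0.3185 0.0175] [0.4608 0.3005 0.0175] [0.4648 0.328  0.0175]
tray [0.4545 0.3091 0.    ] [0.4602 0.3254 0.    ]
beaker [ 0.4071 -0.0389  0.    ] timer [ 0.3557 -0.1827  0.    ] dish [0.6107 0.4687 0.02  ] rack [0.4697 0.0761 0.    ] bottle [ 0.5569 -0.4549  0.159 ]
imager front [0.5383 0.296  0.11  ] [ 0.5347 -0.036   0.11  ]
```

View pics/t_gas.png

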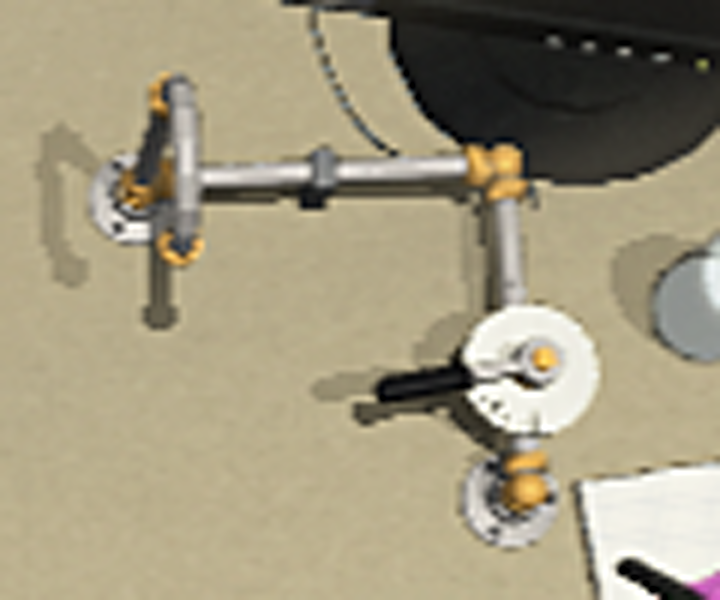

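View pics/t_tray.png

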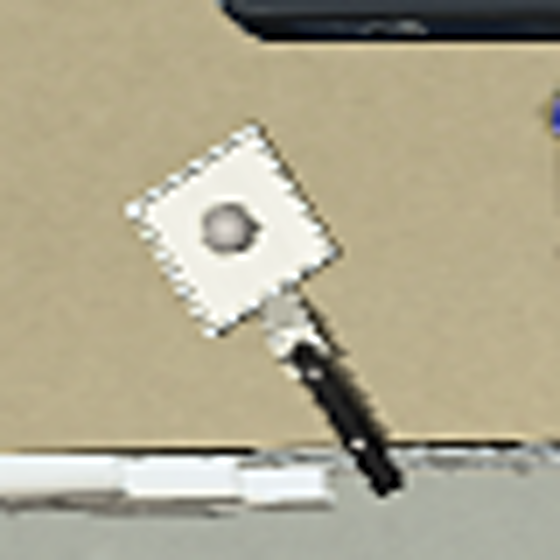

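View pics/s_gas.png

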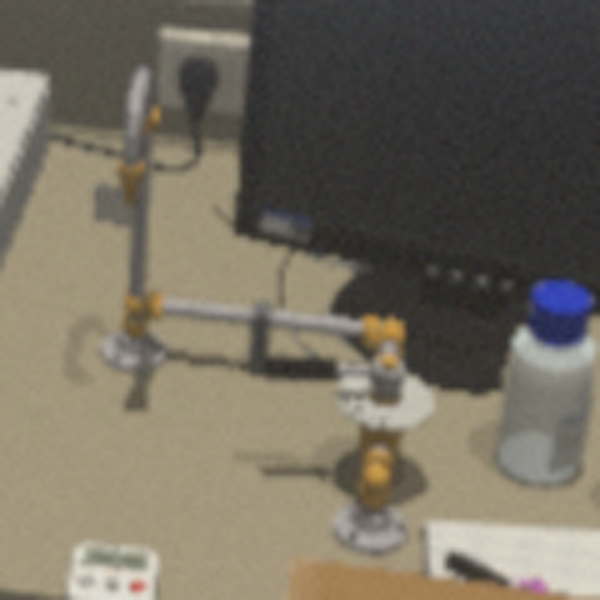

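View pics/s_tray.png

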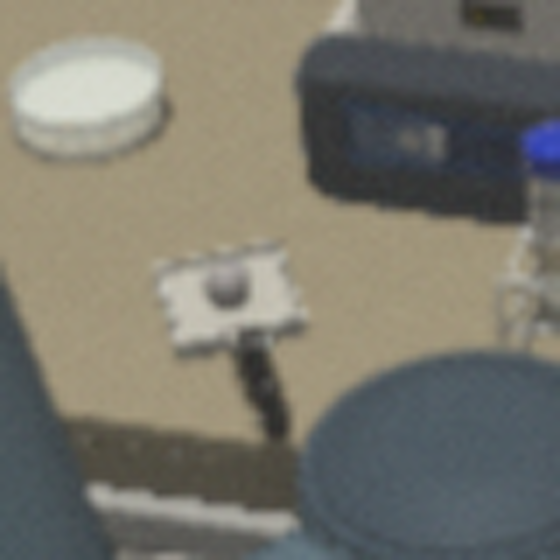

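```bash
cat > fit.py <<'E'
from h import *
import pickle
from scipy.optimize import least_squares
np.set_printoptions(precision=4,suppress=True)
s,t=pickle.load(open('c.pkl','rb'))
T=lambda x,y:[(x+.5)/6-.5+340,(y+.5)/6-.5+135]
S=lambda x,y:[(x+.5)/5-.5+340,(y+.5)/5-.5+150]
obs=[(t,T(529,370),[-.12,-.2,.076]),(t,T(510,502),[-.182,-.2,.005]),(t,T(493,172),[0,-.2,.05]),(t,T(127,198),[0,0,.005]),
(s,S(385,398),[-.12,-.2,.076]),(s,S(371,528),[-.182,-.2,.005]),(s,S(133,349),[0,0,.005]),(s,S(384,328),[0,-.2,.05]),(t,T(180,250),[-.075,0,.195]),(s,S(131,203),[-.075,0,.19])]
def W(p,l):
    c,sn=np.cos(p[2]),np.sin(p[2]);return np.array([p[0]+c*l[0]-sn*l[1],p[1]+sn*l[0]+c*l[1],l[2]])
def f(p): return np.concatenate([proj(c,W(p,l))-uv for c,uv,l in obs])
r=least_squares(f,[.64,-.165,0],loss='soft_l1')
print(r.x,f(r.x).reshape(-1,2))
p=r.x
print('axis',W(p,[-.12,-.2,.1]),'nozzle',W(p,[-.075,0,.19]))
# lever direction: grip ends
o=W(p,[-.12,-.2,.1])
for n,c,g in(('t',t,[T(378,393),T(468,379)]),('s',s,[S(266,367),S(336,369)])):
    for uv in g:
        q=atz(c,uv,.1);d=q-o;print(n,q,np.linalg.norm(d),np.degrees(np.arctan2(d[1],d[0])-p[2])-90)
# tray
T2=lambda x,y:[(x+.5)/7-.5+190,(y+.5)/7-.5+195]
S2=lambda x,y:[(x+.5)/7-.5+205,(y+.5)/7-.5+190]
ob=[(t,T2(255,127),[.038,-.036,.013]),(t,T2(132,210),[.038,.036,.013]),(t,T2(213,333),[-.038,.036,.013]),(t,T2(338,252),[-.038,-.036,.013]),(t,T2(388,485),[-.152,0,.034]),
(s,S2(157,263),[.038,.036,.013]),(s,S2(281,245),[.038,-.036,.013]),(s,S2(177,347),[-.038,.036,.008]),(s,S2(304,322),[-.038,-.036,.010]),(s,S2(280,432),[-.152,0,.032]),(t,T2(229,228),[0,0,.0175]),(s,S2(227,287),[0,0,.0175])]
def g(p): return np.concatenate([proj(c,W(p,l))-uv for c,uv,l in ob])
r=least_squares(g,[.46,.32,.5],loss='soft_l1');print(r.x,np.degrees(r.x[2]),g(r.x).reshape(-1,2))
print('handle',W(r.x,[-.105,0,.032]))
E
python3 fit.py
```

```text
[ 0.6483 -0.1634  0.0114] [[-0.0319 -0.261 ]
 [-0.1955 -0.5357]
 [ 1.3535 -1.3881]
 [ 1.1567 -0.0306]
 [-0.3338  0.1383]
 [-0.4037 -0.2758]
 [-0.1162  0.1809]
 [ 0.9616  1.1123]
 [-1.106   0.9387]
 [-0.7217  0.7748]]
axis [ 0.5306 -0.3647  0.1   ] nozzle [ 0.5733 -0.1642  0.19  ]
t [ 0.5159 -0.2789  0.1   ] 0.0871177646099159 9.092278671753022
t [ 0.522  -0.3267  0.1   ] 0.03900814187150873 12.187706032376312
s [ 0.5189 -0.2785  0.1   ] 0.08705972138495911 7.056789361656726
s [ 0.5272 -0.3285  0.1   ] 0.03636175981699638 4.729758440560488
[0.4552 0.3147 0.561 ] 32.140369442479056 [[-0.0735 -0.6899]
 [-0.4807 -0.8153]
 [-0.3315  0.3288]
 [-0.1113  0.02  ]
 [ 0.615   1.0477]
 [-0.3802  0.5408]
 [-0.129  -0.6153]
 [ 0.1675  0.8592]
 [ 0.4656  0.0564]
 [-0.2158 -0.06  ]
 [ 0.2286 -0.1119]
 [ 0.2458 -0.1748]]
handle [0.3663 0.2589 0.032 ]
```

```bash
cat > plan.py <<'E'
from h import *
import sys
# suggest rows: python3 plan.py step grip "x,y,z,phi_deg" ... (from the measured pose), tool kept pointing down
st=robot.observe();q=st['ee_rot'];p=np.array(st['position'])
from scipy.spatial.transform import Rotation as Ro
M=Ro.from_quat(q).as_matrix();phi=np.arctan2(M[1,0],M[0,0])
print('now',p.round(4),'phi',np.degrees(phi).round(2),'tilt',M[:2,2].round(4),'open',round(st['opening'],3),'t',st['time_s'],'F',np.round(st['wrist_force'],1))
step=float(sys.argv[1]);g=sys.argv[2]
for w in sys.argv[3:]:
    x,y,z,f=map(float,w.split(','));f=np.radians(f)
    d=np.array([x,y,z])-p;dphi=(f-phi+np.pi)%(2*np.pi)-np.pi
    n=max(1,int(np.ceil(max(np.linalg.norm(d)/step,abs(dphi)/.145))))
    out=[];p0=p.copy();f0=phi
    for i in range(1,n+1):
        tgt=p0+d*i/n;e=tgt-p
        ax=np.array([np.cos(phi),np.sin(phi),0]);ay=np.array([np.sin(phi),-np.cos(phi),0])
        v=[round(float(e@ax),3),round(float(e@ay),3),round(float(-e[2]),3)]
        r=round(float(-(f0+dphi*i/n-phi)),3)
        p=p+v[0]*ax+v[1]*ay+np.array([0,0,-v[2]]);phi-=r
        out.append(v+[r,float(g)])
    print(w);print(json.dumps(out).replace(' ',''))
E
python3 plan.py .045 .085 .30,.28,.231,140 .42,0,.231,120 .44,-.25,.231,99 .52,-.303,.2,99
```

```text
now [0.2396 0.5227 0.2313] phi 155.37 tilt [0.0001 0.0001] open 0.999 t 1.6 F [-1.1  0.1  0.8]
.30,.28,.231,140
[[-0.026,-0.033,0.0,0.045,0.085],[-0.027,-0.031,0.0,0.044,0.085],[-0.029,-0.03,0.0,0.045,0.085],[-0.03,-0.029,0.0,0.045,0.085],[-0.032,-0.027,0.0,0.045,0.085],[-0.032,-0.026,0.0,0.044,0.085]]
.42,0,.231,120
[[-0.039,-0.02,0.0,0.05,0.085],[-0.04,-0.017,0.0,0.05,0.085],[-0.04,-0.016,0.0,0.05,0.085],[-0.042,-0.014,0.0,0.05,0.085],[-0.042,-0.011,0.0,0.05,0.085],[-0.042,-0.01,0.0,0.049,0.085],[-0.043,-0.007,0.0,0.05,0.085]]
.44,-.25,.231,99
[[-0.038,-0.018,0.0,0.061,0.085],[-0.039,-0.016,0.0,0.061,0.085],[-0.039,-0.013,0.0,0.061,0.085],[-0.041,-0.011,0.0,0.062,0.085],[-0.041,-0.008,0.0,0.061,0.085],[-0.041,-0.006,0.0,0.061,0.085]]
.52,-.303,.2,99
[[-0.022,0.024,0.01,-0.0,0.085],[-0.021,0.023,0.011,-0.0,0.085],[-0.022,0.024,0.01,-0.0,0.085]]
```

```bash
python3 -m creep '[[[-0.026,-0.033,0,0.045,0.085],[-0.027,-0.031,0,0.045,0.085],[-0.029,-0.03,0,0.045,0.085],[-0.03,-0.029,0,0.045,0.085],[-0.032,-0.027,0,0.045,0.085],[-0.032,-0.026,0,0.045,0.085]]]'
python3 -m creep '[[[-0.039,-0.02,0,0.05,0.085],[-0.04,-0.017,0,0.05,0.085],[-0.04,-0.016,0,0.05,0.085],[-0.042,-0.014,0,0.05,0.085],[-0.042,-0.011,0,0.05,0.085],[-0.042,-0.01,0,0.05,0.085],[-0.043,-0.007,0,0.05,0.085]]]'
python3 plan.py .045 .085 .44,-.25,.231,99 .52,-.303,.2,99
```

```text
time_s: 2.2
position: [0.3, 0.2789, 0.2315]
ee_rot: [0.343, 0.939, 0.0, 0.0]
wrist_force: [0.5, 0.3, -0.3]
opening: 0.997
time_s: 2.9
position: [0.4195, -0.0018, 0.2316]
ee_rot: [0.502, 0.865, 0.0, 0.0]
wrist_force: [1.4, 0.4, 0.3]
opening: 0.998
now [ 0.4195 -0.0018  0.2316] phi 119.71 tilt [0.0009 0.0002] open 0.998 t 2.9 F [1.4 0.4 0.3]
.44,-.25,.231,99
[[-0.038,-0.018,0.0,0.06,0.085],[-0.038,-0.015,0.0,0.061,0.085],[-0.04,-0.013,0.0,0.06,0.085],[-0.04,-0.01,0.0,0.06,0.085],[-0.041,-0.008,0.0,0.06,0.085],[-0.041,-0.006,0.001,0.061,0.085]]
.52,-.303,.2,99
[[-0.021,0.024,0.01,-0.0,0.085],[-0.022,0.023,0.01,-0.0,0.085],[-0.021,0.024,0.011,-0.0,0.085]]
```

```bash
python3 -m creep '[[[-0.038,-0.018,0,0.06,0.085],[-0.038,-0.015,0,0.06,0.085],[-0.04,-0.013,0,0.06,0.085],[-0.04,-0.01,0,0.06,0.085],[-0.041,-0.008,0,0.06,0.085],[-0.041,-0.006,0,0.06,0.085]]]'
python3 -m creep '[[[-0.021,0.024,0.01,0,0.085],[-0.022,0.023,0.01,0,0.085],[-0.021,0.024,0.01,0,0.085],[0,0,0,0,0.085]]]'
python3 - <<'E'
from h import *
from plan import *
E
python3 - <<'E'
from h import *
a=cv2.cvtColor(robot.camera('side')['pixels'],cv2.COLOR_RGB2BGR);b=cv2.cvtColor(robot.camera('top')['pixels'],cv2.COLOR_RGB2BGR)
z=lambda i,x0,y0,w,h,s:cv2.resize(i[y0:y0+h,x0:x0+w],None,fx=s,fy=s,interpolation=cv2.INTER_CUBIC)
cv2.imwrite('pics/v1.png',np.hstack([z(a,340,150,130,130,3),z(b,340,130,130,130,3)]))
E
python3 plan.py .045 .085 .5197,-.3027,.081,99
```

```text
time_s: 3.5
position: [0.4403, -0.2504, 0.2315]
ee_rot: [0.649, 0.761, 0.0, 0.0]
wrist_force: [1.1, -0.7, -0.0]
opening: 1.0
time_s: 3.9
position: [0.5224, -0.3019, 0.1985]
ee_rot: [0.648, 0.761, 0.0, -0.001]
wrist_force: [-0.1, 0.2, -1.3]
opening: 0.999
now [ 0.5224 -0.3019  0.1985] phi 99.19 tilt [-0.0011  0.001 ] open 0.999 t 3.9 F [-0.1  0.2 -1.3]
now [ 0.5204 -0.3001  0.2005] phi 99.23 tilt [-0.0014  0.0011] open 0.994 t 4.0 F [-0.  -0.5  0.6]
.5197,-.3027,.081,99
[[-0.001,-0.0,0.04,0.001,0.085],[-0.001,-0.001,0.04,0.002,0.085],[-0.0,-0.0,0.04,0.001,0.085]]Traceback (most recent call last):
  File "<stdin>", line 2, in <module>
  File "plan.py", line 8, in <module>
    step=float(sys.argv[1]);g=sys.argv[2]
               ~~~~~~~~^^^
IndexError: list index out of range
```

View pics/v1.png

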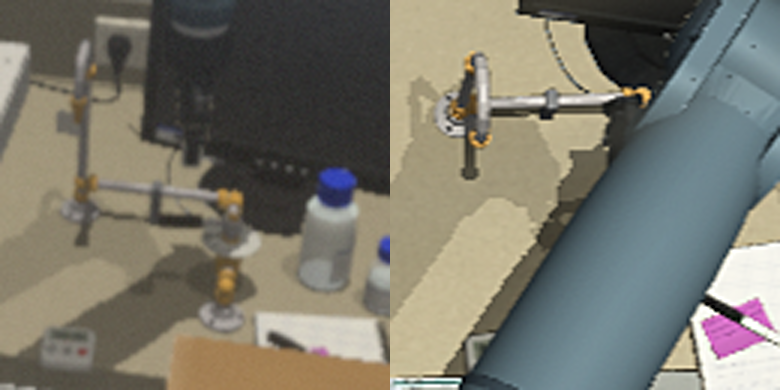

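The side view shows the fingers at crop (190,160), straight above the lever grip at (180,220), with free space around them. I'll go down and grip gently.

```bash
python3 -m creep '[[[-0.001,0,0.03,0,0.07],[-0.001,0,0.03,0,0.06],[0,0,0.03,0,0.05],[0,0,0.03,0,0.05],[0,0,0,0,0.05]]]'
python3 -m creep '[[[0,0,0,0,0.005],[0,0,0,0,0.005],[0,0,0,0,0.005],[0,0,0,0,0.005],[0,0,0,0,0.005],[0,0,0,0,0.005]]]' 20
python3 plan.py .045 .085 .5197,-.3027,.081,99
```

```text
time_s: 4.5
position: [0.5173, -0.2994, 0.0781]
ee_rot: [0.648, 0.762, -0.0, -0.004]
wrist_force: [-0.6, 1.4, -0.2]
opening: 0.583
time_s: 5.1
position: [0.5217, -0.3031, 0.0838]
ee_rot: [0.648, 0.761, -0.0, 0.002]
wrist_force: [-2.3, 0.8, 6.3]
opening: 0.151
now [ 0.5217 -0.3031  0.0838] phi 99.18 tilt [ 0.0021 -0.0022] open 0.151 t 5.1 F [-2.3  0.8  6.3]
.5197,-.3027,.081,99
[[0.001,-0.002,0.003,0.003,0.085]]
```

```bash
python3 -m creep '[[[0,-0.005,0,-0.08,0.005],[0,-0.005,0,-0.08,0.005],[0,-0.005,0,-0.08,0.005],[-0.001,-0.005,0,-0.08,0.005],[0,-0.005,0,-0.08,0.005],[0,-0.005,0,-0.08,0.005],[-0.001,-0.005,0,-0.08,0.005],[0,-0.005,0,-0.08,0.005]]]'
python3 -m creep '[[[0,0,0,0,0.005],[0,0,0,0,0.005]]]' 
python3 plan.py .045 .085 .4861,-.3212,.081,135.65
python3 - <<'E'
from h import *
a=cv2.cvtColor(robot.camera('side')['pixels'],cv2.COLOR_RGB2BGR)
z=lambda i,x0,y0,w,h,s:cv2.resize(i[y0:y0+h,x0:x0+w],None,fx=s,fy=s,interpolation=cv2.INTER_CUBIC)
cv2.imwrite('pics/v2.png',z(a,340,150,130,130,4))
E
```

```text
time_s: 5.9
position: [0.4863, -0.3207, 0.0837]
ee_rot: [0.374, 0.927, 0.0, 0.001]
wrist_force: [-3.8, 2.6, 9.1]
opening: 0.151
time_s: 6.1
position: [0.486, -0.3212, 0.0838]
ee_rot: [0.376, 0.927, -0.001, 0.0]
wrist_force: [-6.2, 2.9, 10.0]
opening: 0.148
now [ 0.486  -0.3212  0.0838] phi 135.87 tilt [ 0.0002 -0.0016] open 0.148 t 6.1 F [-6.2  2.9 10. ]
.4861,-.3212,.081,135.65
[[-0.0,0.0,0.003,0.004,0.085]]
```

View pics/v2.png

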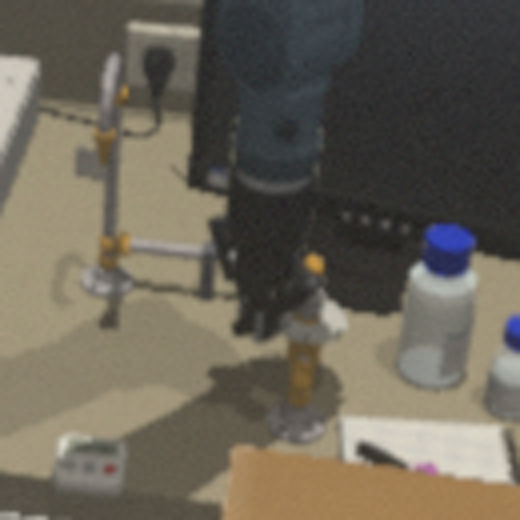

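The side view shows the fingers on the lever at crop (260,330), with the lever turned outward and the bottle and timer untouched. I'll release, rise, and back off to check the angle.

```bash
python3 -m creep '[[[0,0,0,0,0.03],[0,0,0,0,0.05],[0,0,0,0,0.05],[0,0,0,0,0.05],[0,0,-0.03,0,0.05],[0,0,-0.04,0,0.06],[0,0,-0.04,0,0.07],[0,0,-0.04,0,0.08]]]'
python3 plan.py .045 .08 .40,-.18,.231,150 .40,.03,.231,180 .3663,.2589,.15,212.14
```

```text
time_s: 6.95
position: [0.4862, -0.3205, 0.2326]
ee_rot: [0.375, 0.927, 0.0, -0.0]
wrist_force: [0.7, -0.6, -0.3]
opening: 0.936
now [ 0.4862 -0.3205  0.2326] phi 135.9 tilt [-0.0002  0.0004] open 0.936 t 6.95 F [ 0.7 -0.6 -0.3]
.40,-.18,.231,150
[[0.04,0.01,0.0,-0.062,0.08],[0.039,0.013,0.001,-0.061,0.08],[0.039,0.015,0.0,-0.062,0.08],[0.037,0.017,0.001,-0.061,0.08]]
.40,.03,.231,180
[[0.021,0.036,-0.0,-0.105,0.08],[0.017,0.039,-0.0,-0.104,0.08],[0.013,0.04,-0.0,-0.105,0.08],[0.009,0.041,-0.0,-0.105,0.08],[0.004,0.042,-0.0,-0.105,0.08]]
.3663,.2589,.15,212.14
[[0.006,0.038,0.013,-0.093,0.08],[0.002,0.039,0.014,-0.094,0.08],[-0.002,0.038,0.013,-0.093,0.08],[-0.005,0.038,0.014,-0.094,0.08],[-0.009,0.038,0.013,-0.093,0.08],[-0.012,0.036,0.014,-0.094,0.08]]
```

```bash
python3 -m creep '[[[0.04,0.01,0,-0.06,0.08],[0.039,0.013,0,-0.06,0.08],[0.039,0.015,0,-0.06,0.08],[0.037,0.017,0,-0.06,0.08]]]'
python3 -m creep '[[[0.021,0.036,0,-0.105,0.08],[0.017,0.039,0,-0.105,0.08],[0.013,0.04,0,-0.105,0.08],[0.009,0.041,0,-0.105,0.08],[0.004,0.042,0,-0.105,0.08]]]'
python3 - <<'E'
from h import *
import pickle
s=robot.camera('side');t=robot.camera('top');pickle.dump((s,t),open('c2.pkl','wb'))
print([(np.round(x['at'],1).tolist(),round(x['conf'],2)) for n in('side','top') for q in('valve_axis','lever_grip','nozzle_tip') for x in robot.landmark_of(n,q)[:1]])
a=cv2.cvtColor(s['pixels'],cv2.COLOR_RGB2BGR);b=cv2.cvtColor(t['pixels'],cv2.COLOR_RGB2BGR)
z=lambda i,x0,y0,w,h,s:cv2.resize(i[y0:y0+h,x0:x0+w],None,fx=s,fy=s,interpolation=cv2.INTER_CUBIC)
cv2.imwrite('pics/v3.png',z(b,385,165,70,60,10));cv2.imwrite('pics/v3s.png',z(a,380,190,70,60,10))
E
```

```text
time_s: 7.35
position: [0.3994, -0.179, 0.2312]
ee_rot: [0.261, 0.965, 0.0, 0.0]
wrist_force: [0.5, 1.3, 0.4]
opening: 0.938
time_s: 7.85
position: [0.4015, 0.0318, 0.2315]
ee_rot: [0.0, 1.0, 0.0, 0.0]
wrist_force: [0.3, -1.0, 0.9]
opening: 0.937
[([418.6, 222.3], 0.86), ([402.5, 229.1], 0.42), ([366.0, 190.8], 0.89), ([433.3, 192.7], 0.91), ([417.2, 209.0], 0.72)]
```

View pics/v3.png

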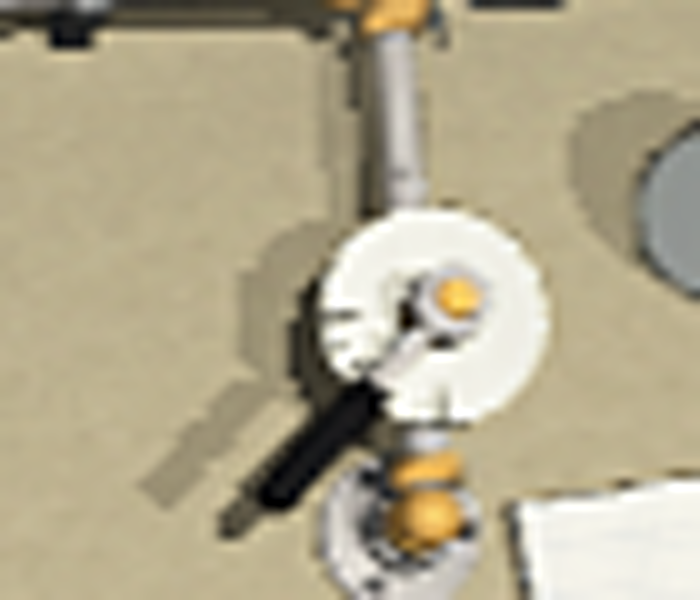

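View pics/v3s.png

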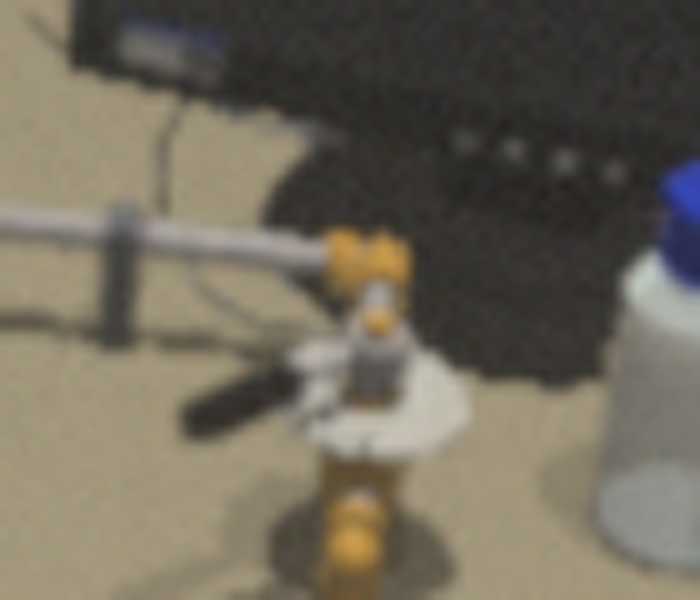

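```bash
python3 - <<'E'
from h import *
import pickle
s,t=pickle.load(open('c2.pkl','rb'))
T=lambda x,y:[(x+.5)/10-.5+385,(y+.5)/10-.5+165]
S=lambda x,y:[(x+.5)/10-.5+380,(y+.5)/10-.5+190]
def ang(c,a,b,z):
    d=(atz(c,b,z)-atz(c,a,z)); return np.degrees(np.arctan2(d[1],d[0])),np.linalg.norm(d)
print('top lever',ang(t,T(365,393),T(275,494),.104),'axis->grip end',ang(t,proj(t,[.5306,-.3647,.1]),T(277,492),.104))
print('side lever',ang(s,S(290,380),S(195,420),.1),ang(s,proj(s,[.5306,-.3647,.1]),S(195,420),.1))
print('closed mark',ang(t,T(434,316),T(338,314),.076),'open',ang(t,T(434,316),T(443,408),.076))
print('pipe riser-elbow',ang(t,T(380,10),T(60,20),.05))
print('pipe',ang(t,T(393,40),T(404,190),.05))
print(ang(t,[429.9,195.2],[410.4,200.5],.1),ang(t,[433.3,192.7],[417.2,209],.1),ang(s,[418.6,222.3],[402.5,229.1],.1))
# fixed-axis proj
print(proj(t,[.5306,-.3647,.1]),proj(t,[.5306,-.3647,.076]),T(434,316))
E
```

```text
top lever (np.float64(135.99331424182816), np.float64(0.043538159275033655)) axis->grip end (np.float64(135.65311650494232), np.float64(0.08273965741438018))
side lever (np.float64(134.7657258697504), np.float64(0.043767449314246094)) (np.float64(134.52959926833367), np.float64(0.08275456542126715))
closed mark (np.float64(87.04460374194005), np.float64(0.030812398407833466)) open (np.float64(-178.36544712795018), np.float64(0.030115137599617137))
pipe riser-elbow (np.float64(89.9983513606453), np.float64(0.10614486269971768))
pipe (np.float64(-179.6929420066625), np.float64(0.05086518007956141))
(np.float64(103.63547086911981), np.float64(0.06444355821550192)) (np.float64(133.14483380775582), np.float64(0.07425631255737535)) (np.float64(134.90531142027135), np.float64(0.0757186338468933))
[429.42280515 194.71482716] [427.71019991 195.99826536] [427.95, 196.15]
```

The lever reads about 45° (world 134.5–136°, with the pipe axes at 89.5–90.6°). Next I'll refine the tray handle.

```bash
python3 - <<'E'
from h import *
import pickle
s,t=pickle.load(open('c2.pkl','rb'))
for n,c in(('top',t),('side',s)):
    g=cv2.cvtColor(c['pixels'],cv2.COLOR_RGB2BGR)
    m=robot.outline_of(n,'ball_tray')
    if m:
        M=m[0]['pixels'];ys,xs=np.nonzero(M);print(n,m[0]['conf'],M.sum(),xs.min(),xs.max(),ys.min(),ys.max())
        k=g.max(2)
        dark=M&(k<60);ys,xs=np.nonzero(dark)
        if len(xs)>5:
            W=np.array([atz(c,[x,y],.037)[:2] for x,y in zip(xs,ys)]);mu=W.mean(0);u=np.linalg.svd(W-mu)[2][0];pr=(W-mu)@u
            print('dark',len(xs),mu,np.degrees(np.arctan2(u[1],u[0])),mu+u*pr.min(),mu+u*pr.max())
i=cv2.cvtColor(t['pixels'],cv2.COLOR_RGB2BGR)[205:275,195:265];j=cv2.cvtColor(s['pixels'],cv2.COLOR_RGB2BGR)[205:265,210:270]
cv2.imwrite('pics/tr2.png',cv2.resize(i,None,fx=8,fy=8,interpolation=cv2.INTER_NEAREST))
cv2.imwrite('pics/tr2s.png',cv2.resize(j,None,fx=8,fy=8,interpolation=cv2.INTER_NEAREST))
E
```

```text
top 0.61 660 209 247 213 265
dark 97 [0.36157302 0.25431006] -148.99687477107048 [0.40407175 0.27984902] [0.32803155 0.23415382]
side 0.57 246 228 248 225 243
dark 8 [0.37255609 0.2638642 ] -139.04481442771177 [0.37942042 0.26982185] [0.36394215 0.25638804]
```

View pics/tr2.png

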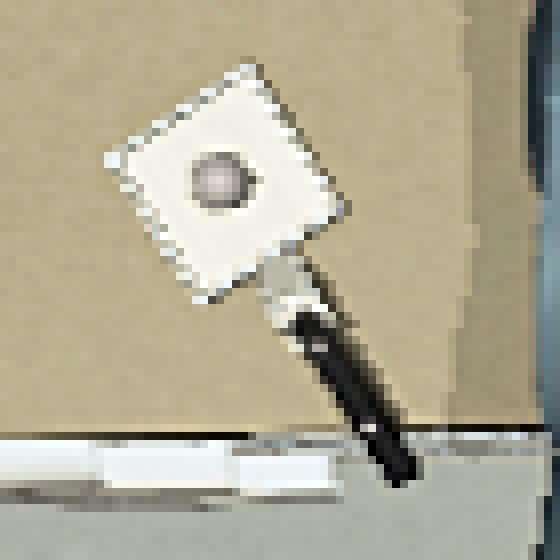

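Picture: tray square with the ball in its pocket at crop (222,180), and the black handle runs from (308,325) to (402,475). The dark-pixel line (31°, through [.362,.254]) agrees with the fit to about 1.5 mm. I'll move over it now.

```bash
python3 plan.py .045 .08 .33,.20,.2,200 .366,.258,.15,211.8 .366,.258,.014,211.8
```

```text
now [0.4019 0.0291 0.2313] phi 179.57 tilt [-0.0001 -0.    ] open 0.938 t 8.35 F [0.3 0.2 0.7]
.33,.20,.2,200
[[0.015,0.034,0.006,-0.071,0.08],[0.012,0.035,0.007,-0.072,0.08],[0.009,0.036,0.006,-0.071,0.08],[0.007,0.036,0.006,-0.071,0.08],[0.005,0.037,0.006,-0.072,0.08]]
.366,.258,.15,211.8
[[-0.027,0.021,0.025,-0.103,0.08],[-0.029,0.018,0.025,-0.103,0.08]]
.366,.258,.014,211.8
[[0.0,0.0,0.034,0.0,0.08],[0.0,0.0,0.034,0.0,0.08],[0.0,0.0,0.034,0.0,0.08],[0.0,0.0,0.034,0.0,0.08]]
```

```bash
python3 -m creep '[[[0.015,0.034,0.006,-0.07,0.08],[0.012,0.035,0.007,-0.07,0.08],[0.009,0.036,0.006,-0.072,0.08],[0.007,0.036,0.006,-0.072,0.08],[0.005,0.037,0.006,-0.072,0.08],[-0.027,0.021,0.025,-0.103,0.08],[-0.029,0.018,0.025,-0.103,0.08],[0,0,0,0,0.08]]]'
python3 plan.py .03 .08 .366,.258,.1,211.8
python3 - <<'E'
from h import *
a=cv2.cvtColor(robot.camera('side')['pixels'],cv2.COLOR_RGB2BGR);b=cv2.cvtColor(robot.camera('top')['pixels'],cv2.COLOR_RGB2BGR)
z=lambda i,x0,y0,w,h,s:cv2.resize(i[y0:y0+h,x0:x0+w],None,fx=s,fy=s,interpolation=cv2.INTER_CUBIC)
cv2.imwrite('pics/g1.png',np.hstack([z(a,190,150,100,120,4),z(b,180,170,100,120,4)]))
E
```

```text
time_s: 9.15
position: [0.3666, 0.2602, 0.1472]
ee_rot: [-0.276, 0.961, 0.0, -0.001]
wrist_force: [-0.5, -0.1, 0.7]
opening: 0.934
now [0.3666 0.2602 0.1472] phi -147.93 tilt [-0.0027 -0.0007] open 0.934 t 9.15 F [-0.5 -0.1  0.7]
.366,.258,.1,211.8
[[0.001,-0.001,0.024,0.002,0.08],[0.001,-0.001,0.023,0.003,0.08]]
```

View pics/g1.png

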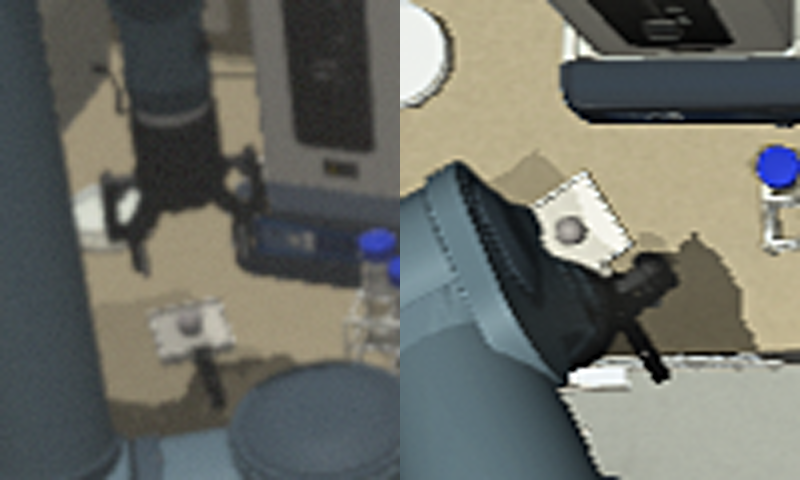

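The side view shows the open jaws straddling the handle, and the tray and ball are undisturbed. Going down.

```bash
python3 -m creep '[[[0.001,-0.001,0.03,0,0.08],[0.001,-0.001,0.03,0,0.07],[0,0,0.03,0,0.06],[0,0,0.03,0,0.05],[0,0,0.014,0,0.045],[0,0,0,0,0.045],[0,0,0,0,0.045]]]'
python3 plan.py .03 .08 .366,.258,.014,211.8
```

```text
time_s: 9.95
position: [0.3658, 0.2555, 0.0174]
ee_rot: [-0.274, 0.962, 0.0, 0.0]
wrist_force: [0.9, -0.3, -0.2]
opening: 0.529
now [0.3658 0.2555 0.0174] phi -148.18 tilt [0.0008 0.0004] open 0.529 t 9.95 F [ 0.9 -0.3 -0.2]
.366,.258,.014,211.8
[[-0.001,0.002,0.003,0.0,0.08]]
```

```bash
python3 -m creep '[[[0,0.001,0.002,0,0.036],[0,0,0,0,0.030],[0,0,0,0,0.026],[0,0,0,0,0.023],[0,0,0,0,0.020],[0,0,0,0,0.018],[0,0,0,0,0.016],[0,0,0,0,0.014]]]' 30
python3 -m creep '[[[0,0,0,0,0.01],[0,0,0,0,0.005],[0,0,0,0,0.005],[0,0,0,0,0.005],[0,0,0,0,0.005]]]' 90
python3 - <<'E'
from h import *
a=cv2.cvtColor(robot.camera('side')['pixels'],cv2.COLOR_RGB2BGR);b=cv2.cvtColor(robot.camera('top')['pixels'],cv2.COLOR_RGB2BGR)
z=lambda i,x0,y0,w,h,s:cv2.resize(i[y0:y0+h,x0:x0+w],None,fx=s,fy=s,interpolation=cv2.INTER_CUBIC)
cv2.imwrite('pics/g2.png',np.hstack([z(a,190,150,100,120,4),z(b,180,170,100,120,4)]))
E
python3 plan.py .03 .005 .366,.258,.014,211.8
```

```text
time_s: 10.75
position: [0.3647, 0.2571, 0.0143]
ee_rot: [-0.275, 0.961, 0.0, -0.0]
wrist_force: [-0.6, 0.3, 1.2]
opening: 0.165
time_s: 11.25
position: [0.3648, 0.257, 0.0144]
ee_rot: [-0.275, 0.961, 0.0, 0.0]
wrist_force: [-1.4, -0.1, 1.8]
opening: 0.143
now [0.3647 0.2569 0.0143] phi -148.07 tilt [0.     0.0002] open 0.144 t 11.35 F [-1.8  0.6  0.7]
.366,.258,.014,211.8
[[-0.002,0.0,0.0,0.002,0.005]]
```

View pics/g2.png

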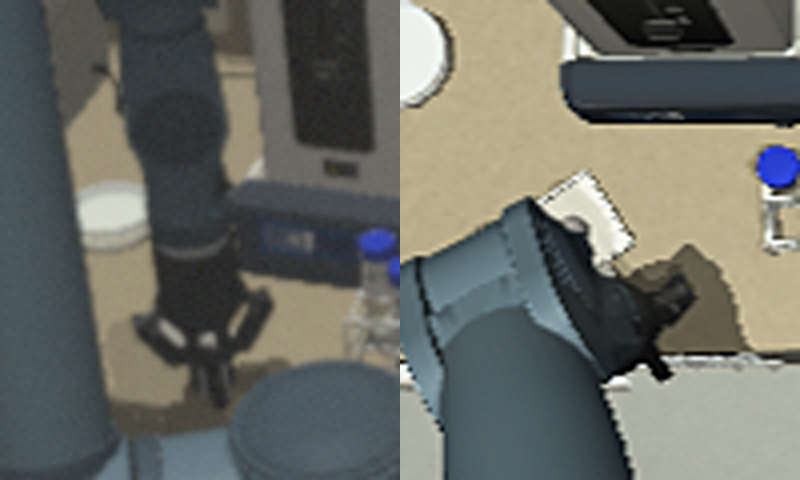

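The top view shows the ball still in the pocket (around (575,225)) and the jaws closed on the handle. I'll lift gently and check for tilt.

```bash
python3 -m creep '[[[0,0,-0.002,0,0.005],[0,0,-0.004,0,0.005],[0,0,-0.006,0,0.005],[0,0,-0.008,0,0.005],[0,0,-0.008,0,0.005],[0,0,-0.006,0,0.005],[0,0,-0.004,0,0.005],[0,0,-0.002,0,0.005]]]'
python3 -m creep '[[[0,0,-0.002,0,0.005],[0,0,-0.006,0,0.005],[0,0,-0.01,0,0.005],[0,0,-0.014,0,0.005],[0,0,-0.014,0,0.005],[0,0,-0.012,0,0.005],[0,0,-0.008,0,0.005],[0,0,-0.004,0,0.005]]]'
python3 - <<'E'
from h import *
a=cv2.cvtColor(robot.camera('side')['pixels'],cv2.COLOR_RGB2BGR);b=cv2.cvtColor(robot.camera('top')['pixels'],cv2.COLOR_RGB2BGR)
z=lambda i,x0,y0,w,h,s:cv2.resize(i[y0:y0+h,x0:x0+w],None,fx=s,fy=s,interpolation=cv2.INTER_CUBIC)
cv2.imwrite('pics/g3.png',np.hstack([z(a,190,150,100,120,4),z(b,180,170,100,120,4)]))
print(robot.observe()['ft_torque'])
E
python3 plan.py .02 .005 .31,.207,.181,211.8
```

```text
time_s: 12.15
position: [0.3651, 0.2571, 0.0549]
ee_rot: [-0.275, 0.961, 0.0, 0.0]
wrist_force: [-0.3, 0.8, -2.0]
opening: 0.146
time_s: 12.95
position: [0.3653, 0.2571, 0.1254]
ee_rot: [-0.275, 0.961, 0.0, 0.001]
wrist_force: [0.7, 0.1, -2.5]
opening: 0.147
[-0.08086439  0.14036018 -0.02276693]
now [0.3651 0.2571 0.1249] phi -148.07 tilt [0.001  0.0006] open 0.143 t 13.05 F [ 0.6 -0.1 -2.3]
.31,.207,.181,211.8
[[0.015,-0.003,-0.011,0.0,0.005],[0.014,-0.002,-0.011,0.001,0.005],[0.015,-0.003,-0.012,0.0,0.005],[0.015,-0.003,-0.011,0.001,0.005],[0.014,-0.002,-0.011,0.0,0.005]]
```

View pics/g3.png

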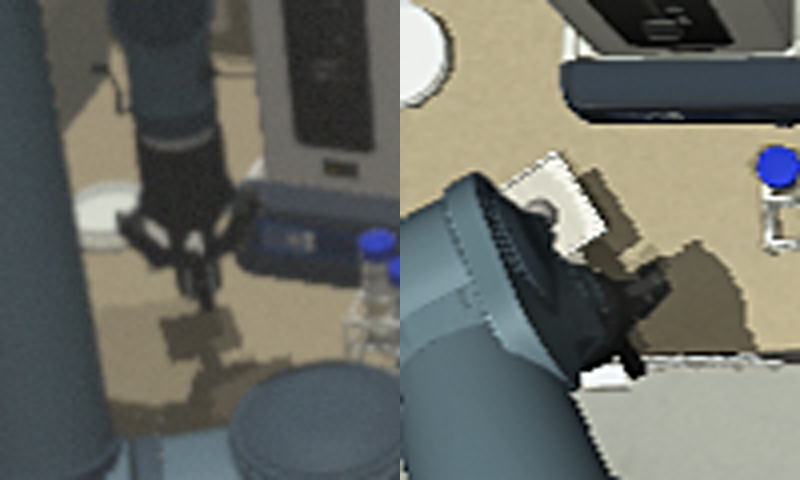

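Ball still seated (top crop (545,210)), torque matches the tray weight. Next I'll retract and raise, then swing around in front of the imager.

```bash
python3 -m creep '[[[0.004,0,-0.004,0,0.005],[0.009,0,-0.008,0,0.005],[0.014,0,-0.011,0,0.005],[0.016,0,-0.011,0,0.005],[0.014,0,-0.01,0,0.005],[0.01,0,-0.008,0,0.005],[0.006,0,-0.005,0,0.005],[0.004,0,-0.003,0,0.005]]]'
python3 plan.py .02 .005 .31,.207,.181,211.8 | head -1
python3 -m creep '[[[0,-0.007,0,0.02,0.005],[0,-0.015,0,0.04,0.005],[0.001,-0.022,0,0.06,0.005],[0.001,-0.028,0,0.075,0.005],[0.001,-0.03,0,0.08,0.005],[0.001,-0.03,0,0.08,0.005],[0.001,-0.03,0,0.08,0.005],[0.001,-0.03,0,0.08,0.005]]]'
python3 -m creep '[[[0.001,-0.03,0,0.08,0.005],[0.001,-0.03,0,0.08,0.005],[0.001,-0.028,0,0.075,0.005],[0.001,-0.022,0,0.06,0.005],[0,-0.015,0,0.04,0.005],[0,-0.007,0,0.02,0.005],[0,0,0,0,0.005]]]'
python3 - <<'E'
from h import *
import pickle
s=robot.camera('side');t=robot.camera('top');pickle.dump((s,t),open('c3.pkl','wb'))
a=cv2.cvtColor(s['pixels'],cv2.COLOR_RGB2BGR);b=cv2.cvtColor(t['pixels'],cv2.COLOR_RGB2BGR)
z=lambda i,x0,y0,w,h,s:cv2.resize(i[y0:y0+h,x0:x0+w],None,fx=s,fy=s,interpolation=cv2.INTER_CUBIC)
cv2.imwrite('pics/g4.png',np.hstack([z(a,310,140,130,130,3),z(b,310,130,130,130,3)]))
print(robot.observe()['ft_torque'])
E
python3 plan.py .02 .005 .31,.207,.181,211.8 | head -1
```

```text
time_s: 13.85
position: [0.2991, 0.216, 0.1848]
ee_rot: [-0.275, 0.961, 0.0, 0.0]
wrist_force: [0.5, 0.5, -1.3]
opening: 0.147
now [0.2991 0.216  0.1848] phi -148.08 tilt [0.0007 0.0004] open 0.147 t 13.85 F [ 0.5  0.5 -1.3]
time_s: 14.65
position: [0.3569, 0.033, 0.184]
ee_rot: [-0.019, 1.0, -0.0, 0.0]
wrist_force: [1.0, -0.7, -2.2]
opening: 0.146
time_s: 15.35
position: [0.339, -0.0963, 0.184]
ee_rot: [0.157, 0.988, 0.0, -0.0]
wrist_force: [0.8, 0.8, -1.7]
opening: 0.145
[ 0.06246277  0.18178115 -0.02760979]
now [ 0.3391 -0.0953  0.1841] phi 162.1 tilt [-0.0002  0.0007] open 0.142 t 15.45 F [ 0.1  0.3 -1.9]
```

View pics/g4.png

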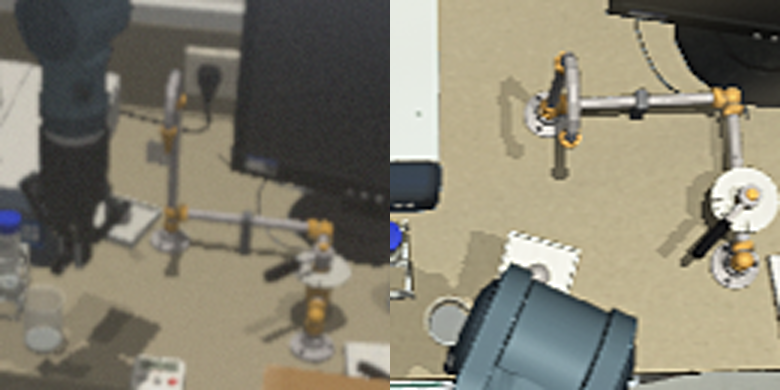

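```bash
python3 - <<'E'
from h import *
import pickle
s,t=pickle.load(open('c3.pkl','rb'))
L={}
for n in('side','top'):
  for q in('nozzle_tip','ball_center','pocket_seat'):
    print(n,q,[(np.round(x['at'],1).tolist(),round(x['conf'],2)) for x in robot.landmark_of(n,q)[:2]])
print(tri(s,[366.0,190.8],t,[368.7,177.4]),atz(s,[366,190.8],.19),atz(t,[368.7,177.4],.19))
for p in([.5733,-.1642,.19],[.5733,-.1642,.28],[.6483,-.1634,.0]): print(proj(s,p),proj(t,p))
a=cv2.cvtColor(s['pixels'],cv2.COLOR_RGB2BGR);b=cv2.cvtColor(t['pixels'],cv2.COLOR_RGB2BGR)
z=lambda i,x0,y0,w,h,s:cv2.resize(i[y0:y0+h,x0:x0+w],None,fx=s,fy=s,interpolation=cv2.INTER_NEAREST)
cv2.imwrite('pics/n1.png',np.hstack([z(a,350,155,32,50,12),z(b,350,140,32,50,12)]))
E
```

```text
side nozzle_tip [([365.1, 190.7], 0.86), ([362.3, 266.3], 0.46)]
side ball_center []
side pocket_seat [([351.4, 210.7], 0.64)]
top nozzle_tip [([367.8, 176.6], 0.57)]
top ball_center [([429.7, 192.5], 0.57), ([360.3, 222.7], 0.49)]
top pocket_seat [([294.6, 220.3], 0.68), ([356.0, 220.2], 0.54)]
(array([ 0.5739071 , -0.16643039,  0.19052224]), np.float64(0.0022337619287434237)) [ 0.57522237 -0.16736656  0.19      ] [ 0.57373333 -0.16539233  0.19      ]
[365.06981134 190.97960671] [368.30916497 177.55321991]
[365.98775221 169.88952139] [371.38491356 170.8029287 ]
[366.04370758 220.58205166] [361.79787554 167.89896722]
```

View pics/n1.png

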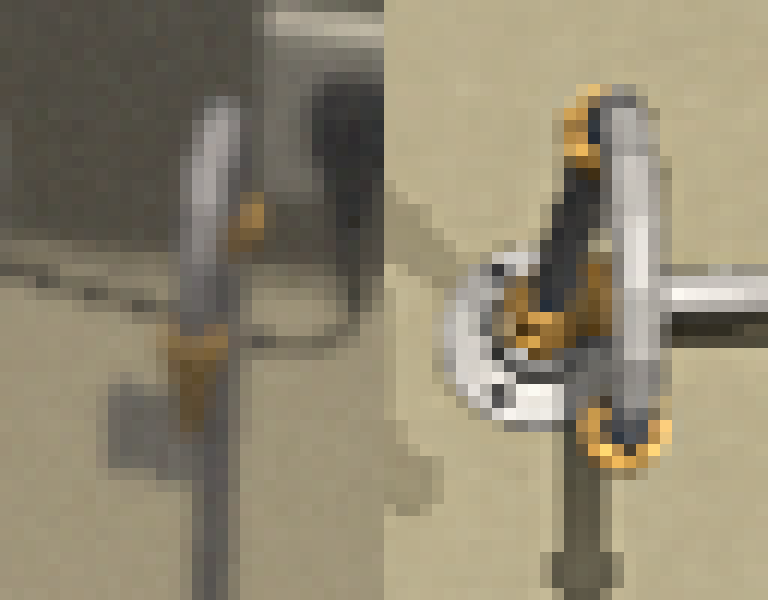

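```bash
python3 - <<'E'
from h import *
import pickle
s,t=pickle.load(open('c3.pkl','rb'))
print(atz(t,[360.3,222.7],.1873),atz(t,[356,220.2],.1873),proj(t,[.4408,-.1289,.1873]),proj(s,[.4408,-.1289,.1873]))
b=cv2.cvtColor(t['pixels'],cv2.COLOR_RGB2BGR)
z=lambda i,x0,y0,w,h,s:cv2.resize(i[y0:y0+h,x0:x0+w],None,fx=s,fy=s,interpolation=cv2.INTER_NEAREST)
cv2.imwrite('pics/n2.png',z(b,340,200,50,40,12))
E
```

```text
[ 0.43799694 -0.13456755  0.1873    ] [ 0.44581181 -0.12216227  0.1873    ] [358.34515901 221.81432103] [349.08497114 210.61722644]
```

View pics/n2.png

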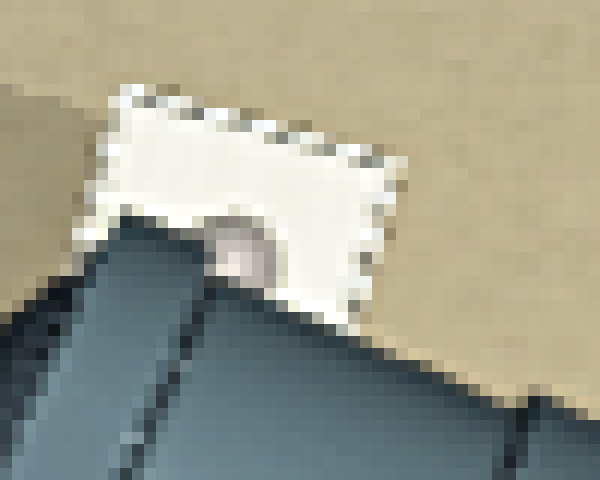

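```bash
python3 - <<'E'
from h import *
import pickle
s,t=pickle.load(open('c3.pkl','rb'))
f=np.radians(-17.9);u=np.array([np.cos(f),np.sin(f)]);v=np.array([-u[1],u[0]]);o=np.array([.339,-.0958])
for l in(.036,-.036):
    p=o+.145*u+l*v; print(proj(t,[*p,.183]),proj(s,[*p,.183]))
a=cv2.cvtColor(s['pixels'],cv2.COLOR_RGB2BGR)
cv2.imwrite('pics/n3.png',cv2.resize(a[190:235,320:375],None,fx=12,fy=12,interpolation=cv2.INTER_NEAREST))
N=np.array([.5737,-.1652]);print('TCP target',N-.107*u)
E
python3 plan.py .02 .005 .4719,-.1323,.1441,162.1
```

```text
[349.94638102 206.50144996] [345.217468  203.4086601]
[373.23999233 213.1657973 ] [363.17556164 209.15879297]
TCP target [ 0.4718794  -0.13231284]
now [ 0.3391 -0.0951  0.1843] phi 162.15 tilt [0.0001 0.0001] open 0.147 t 15.75 F [-0.1 -1.  -0.9]
.4719,-.1323,.1441,162.1
[[-0.017,0.001,0.005,0.0,0.005],[-0.017,0.0,0.005,0.0,0.005],[-0.018,0.001,0.005,0.0,0.005],[-0.017,0.001,0.005,0.0,0.005],[-0.017,0.0,0.005,0.001,0.005],[-0.017,0.001,0.005,-0.0,0.005],[-0.018,0.001,0.005,-0.0,0.005],[-0.017,0.0,0.005,-0.0,0.005]]
```

View pics/n3.png

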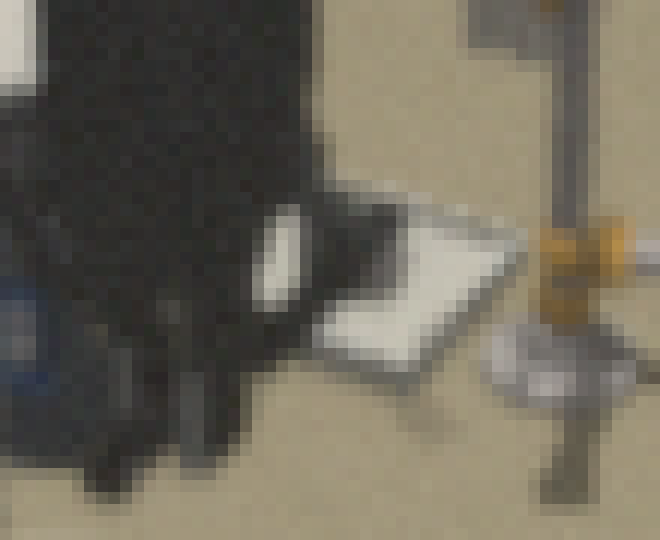

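The predicted tray corners agree with both pictures to within 0.5 px, so the tray is level and the 107 mm offset holds. Ball visible at (358,222). I'll advance and lower most of the way, then look at clearance.

```bash
python3 -m creep '[[[-0.004,0,0.004,0,0.005],[-0.009,0.001,0.008,0,0.005],[-0.013,0.001,0.01,0,0.005],[-0.015,0.001,0.01,0,0.005],[-0.014,0.001,0.006,0,0.005],[-0.01,0.001,0.002,0,0.005],[-0.007,0,0,0,0.005],[-0.003,0,0,0,0.005]]]'
python3 - <<'E'
from h import *
import pickle
s=robot.camera('side');t=robot.camera('top')
a=cv2.cvtColor(s['pixels'],cv2.COLOR_RGB2BGR);b=cv2.cvtColor(t['pixels'],cv2.COLOR_RGB2BGR)
z=lambda i,x0,y0,w,h,s:cv2.resize(i[y0:y0+h,x0:x0+w],None,fx=s,fy=s,interpolation=cv2.INTER_CUBIC)
cv2.imwrite('pics/g5.png',np.hstack([z(a,310,120,100,120,4),z(b,320,130,100,120,4)]))
E
python3 plan.py .02 .005 .4719,-.1323,.1441,162.1
```

```text
time_s: 16.55
position: [0.4127, -0.1141, 0.1443]
ee_rot: [0.156, 0.988, 0.0, 0.0]
wrist_force: [0.0, 0.3, -1.8]
opening: 0.144
now [ 0.4123 -0.1141  0.1445] phi 162.08 tilt [ 0.0005 -0.0001] open 0.149 t 16.65 F [-0.1  0.3 -2.2]
.4719,-.1323,.1441,162.1
[[-0.016,0.0,0.0,-0.0,0.005],[-0.015,0.0,0.0,-0.0,0.005],[-0.016,0.001,0.0,-0.0,0.005],[-0.015,-0.0,0.0,-0.0,0.005]]
```

View pics/g5.png

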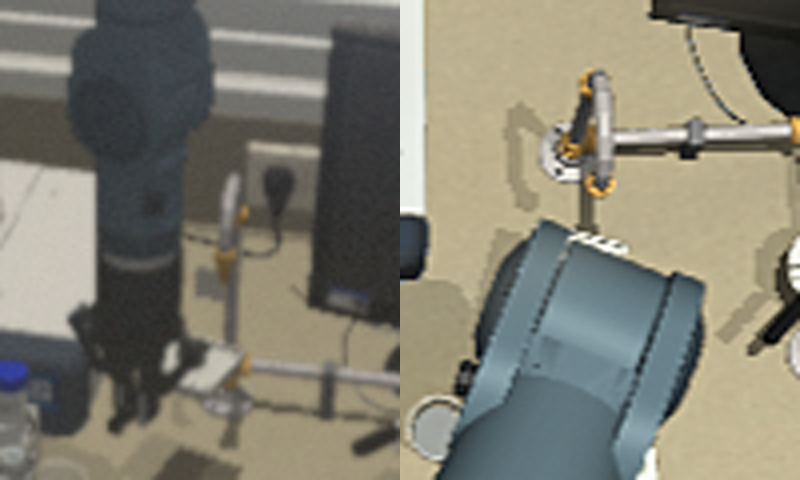

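The side view shows the slim wrist column well short of the neck (crop (230,200)), and the wide joint is far above it. I'll do the last 62 mm.

```bash
python3 -m creep '[[[-0.004,0,0,0,0.005],[-0.008,0,0,0,0.005],[-0.012,0.001,0,0,0.005],[-0.012,0,0,0,0.005],[-0.01,0,0,0,0.005],[-0.008,0,0,0,0.005],[-0.005,0,0,0,0.005],[-0.003,0,0,0,0.005]]]'
python3 -m creep '[[[0,0,0,0,0.005],[0,0,0,0,0.005],[0,0,0,0,0.005]]]'
python3 - <<'E'
from h import *
import pickle
s=robot.camera('side');t=robot.camera('top');pickle.dump((s,t),open('c4.pkl','wb'))
for n in('side','top'):
  for q in('nozzle_tip','ball_center','pocket_seat'):
    print(n,q,[(np.round(x['at'],1).tolist(),round(x['conf'],2)) for x in robot.landmark_of(n,q)[:2]])
N=[.5737,-.1652]
print('want ball side',proj(s,[*N,.1473]),'seat top',proj(t,[*N,.1473]),'tip',proj(s,[*N,.19]))
st=robot.observe();print(st['ft_torque'])
a=cv2.cvtColor(s['pixels'],cv2.COLOR_RGB2BGR);b=cv2.cvtColor(t['pixels'],cv2.COLOR_RGB2BGR)
z=lambda i,x0,y0,w,h,s:cv2.resize(i[y0:y0+h,x0:x0+w],None,fx=s,fy=s,interpolation=cv2.INTER_NEAREST)
cv2.imwrite('pics/g6.png',np.hstack([z(a,340,165,45,55,8),z(b,345,140,50,55,8)]))
cv2.imwrite('pics/g6full.png',a)
E
python3 plan.py .02 .005 .4719,-.1323,.1441,162.1
```

```text
time_s: 17.45
position: [0.4716, -0.1322, 0.1441]
ee_rot: [0.156, 0.988, 0.0, -0.0]
wrist_force: [0.3, 0.4, -1.7]
opening: 0.137
time_s: 17.75
position: [0.4708, -0.1318, 0.1443]
ee_rot: [0.156, 0.988, 0.0, -0.0]
wrist_force: [-0.1, -0.2, -2.1]
opening: 0.145
side nozzle_tip [([363.7, 190.1], 0.97), ([323.7, 251.3], 0.35)]
side ball_center []
side pocket_seat [([364.4, 201.5], 0.64)]
top nozzle_tip []
top ball_center []
top pocket_seat []
want ball side [364.93405608 200.53399776] seat top [367.30482739 180.31765967] tip [365.35496178 190.95253583]
[ 0.02661781  0.16198337 -0.01096973]
now [ 0.4711 -0.132   0.1443] phi 162.08 tilt [0.0001 0.0001] open 0.144 t 18.15 F [-0.4 -0.5 -0.8]
.4719,-.1323,.1441,162.1
[[-0.001,-0.0,0.0,-0.0,0.005]]
```

View pics/g6.png

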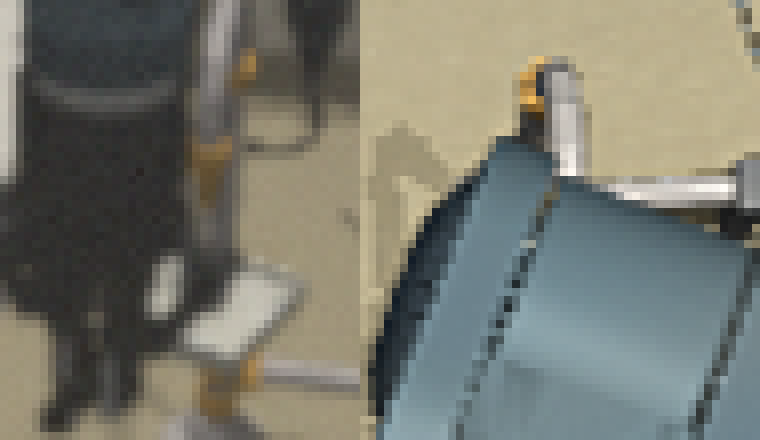

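View pics/g6full.png

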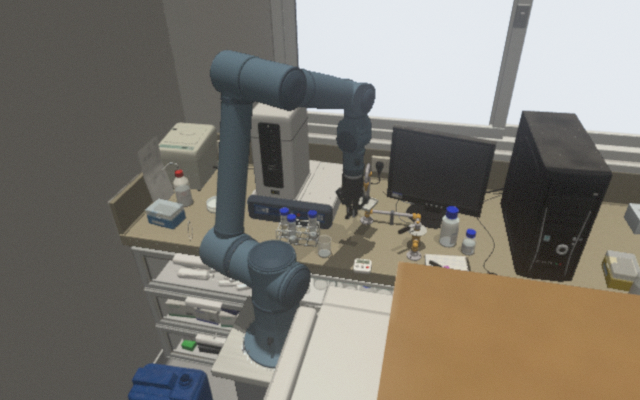

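```bash
python3 - <<'E'
from h import *
import pickle
s,t=pickle.load(open('c4.pkl','rb'))
f=np.radians(-17.92);u=np.array([np.cos(f),np.sin(f)]);v=np.array([-u[1],u[0]]);o=np.array([.4711,-.132])
print('ball',o+.107*u)
for a,l in((.145,-.036),(.069,-.036)): print(proj(s,[*(o+a*u+l*v),.143]))
F=[];Q=[];X=[]
for i in range(14):
    robot.camera('side');st=robot.observe();F.append(st['wrist_force']);Q.append(st['ft_torque']);X.append(st['position'])
print(np.mean(F,0),np.mean(Q,0),np.linalg.norm(np.mean(Q,0)[:2]),np.mean(X,0),np.std(X,0),st['time_s'],np.abs(st['dq']).max())
E
```

```text
ball [ 0.57290912 -0.1649227 ]
[377.89557617 199.36839082]
[368.87875765 209.37612748]
[ 0.06032201  0.07215711 -1.65773143] [0.05387055 0.14785231 0.00320857] 0.15736054506868724 [ 0.4711943  -0.13198958  0.14428285] [1.50523756e-05 1.27972127e-05 1.34864134e-05] 18.85 0.0017743225650671461
```

```bash
python3 -c "
from cell import robot
print(robot.job_done())"
```

```text
the job is handed in; nothing more can be done
None
```

I set the valve lever to half open first. Then I lifted the tray by its handle, carried it round in front of the imager, and handed the job in while holding it still under the nozzle. The run took about 19 s of the 72 s allowed.

**Lever:** after I let go, the two cameras put it between 134.5° and 136° in the world frame. That is about 45° from closed, within 1 to 2°.

**Tray:** it is held still and level. The ball should sit at [0.573, -0.165], about 1 mm sideways from the nozzle tip as I measured it. The free air between ball and tip works out at about 30 mm.

**Bench:** the beaker, timer, bottle and rack look unmoved in the last picture. Nothing I felt or saw suggested contact with the nozzle or pipework.

**Less certain:**
- **Ball:** in the final pose the finger hides it from the side camera and the wrist hides it from the top one. I last saw it in its pocket before the final approach. After that I relied on the averaged wrist load, 1.66 N and 0.157 N m, which fits tray plus ball; the tray alone would be about 1.1 N.
- **Side camera:** the tray corners were about 0.8 px off where I predicted. The nozzle tip was off the same way, so I made no correction.

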